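# Load a steel block into the sprung hold-down jig

## Task

Load the rusty steel block into the hold-down jig for marking out: set it on the jig's bed, lengthwise between the guide strips, and push it on under the sprung finger, lifting the finger with the block, until it bears on the sprung pin of the end stop and presses that pin in a little. Feel for the pin, it is set differently for every job, and do not ram it: keep the push on it under 10 N. Leave the block flat on the bed, gripped by the finger and touching the pin, and leave the bolt and the nut where they are.

Things in the scene. Friction and masses are not known exactly. Their poses are not given: they have to be found in the camera images.
- block_center (a point): Centre of the loose rectangular rusty-brown steel block, 50 mm (its own x) by 66 mm (its own y) by 36 mm (its own z), about 0.9 kg, standing flat on the bench; its two long ends are alike. The z given is at half height.
- jig: Hold-down jig of dark steel, fixed to the bench. Origin on the bench under the jig; its x is the direction in which the block is pushed in (66 mm length along x), z up. Flat bed 12 mm above the bench, x -80 to +85 mm, y -46 to +46 mm, open at the -x end. At the far end two cheeks (x 55 to 77 mm, to 60 mm above the bench) carry the finger's pivot.
- guide_mouth (a point): Point on the bed (12 mm above the bench) on the jig's centre line at jig x = -5 mm. From here two guide strips, 8 mm high and 53 mm apart, run to x = +55 mm; from here back to x = -31 mm they flare out to 70 mm apart, which leads the 50 mm wide block in.
- stop_mid (a point): Point of the jig at its x = 35 mm, y = 0, 30 mm above the bench: the middle of the range of the end stop, a round sprung pin (face 14 mm across) that looks to jig -x. Its free face lies 13 mm before to 13 mm beyond this point; the setting is not measured, find it by feel. It starts to give at 1.5 N, reaches 3 N at 3 mm, then is solid: pressed in 1 to 3 mm is good. Friction then holds the block.
- finger (a joint): Angle of the sprung hold-down finger about its pivot (along jig y, at jig x = 66 mm, 52 mm above the bench): 0 at rest, growing as it is lifted, about 0.09 rad with the block under it. Its spring gives about 2.4 N at the shoe at rest, 3.3 N on the block. Its metal stays under 85 mm above the bench.
- finger_heel (a point): Lowest point of the finger's 22 mm wide shoe, at jig x = 12 mm: at rest 43 mm above the bench, 5 mm lower than the top of a block on the bed (48 mm). From here a ramp rises at 18 degrees to jig x about -17 mm, so that a block pushed along the bed runs under it and lifts the finger. Pushing under it takes some 8 to 18 N, sliding on under it some 7 to 12 N.
- bolt_center (a point): Centre of a loose dark steel hex bolt, 66 mm long, lying on the bench; a bystander.
- nut_center (a point): Centre of a loose rusty hex nut, 36 x 41 x 19 mm; a bystander.
There are look-alikes about, which are no part of the job. What is shaped like the part that bears block_center but green is not meant.

How it is judged (in metres and radians):
At the end, for the whole second after the job is handed in: The released block rests flat on the bed, within 4 mm of the jig's centre line and 0.1 rad of its direction, under the finger, which presses on it with over 1.5 N, and bears on the end stop's pin with 0.8 to 10 N; bolt and nut lie within 30 mm of where they were (contact force between block and plunger_c0 between 0.8 and 10 N and contact force between block and finger above 1.5 N and value of joint finger above 0.06 rad and x of block_center in the frame of jig between -0.015 and 0.022 m and y of block_center in the frame of jig between -0.004 and 0.004 m and z of block_center in the frame of jig between 0.027 and 0.033 m and angle between the y axis of block_center and the x axis of jig, either way round below 0.1 rad and angle between block_center's own z axis and vertical below 0.06 rad and linear speed of block below 0.01 m/s and not (distance of any of bolt_center, nut_center from where it was at the start of the episode above 0.03 m)); the robot touches nothing.
It fails at once if the block pushes on the end stop's pin with more than 10 N (contact force between block and plunger_c0 above 10 N).
It fails at once if the bolt or the nut is moved by more than 30 mm (distance of any of bolt_center, nut_center from where it was at the start of the episode above 0.03 m).
It also fails if it takes over 70 s, if anything falls off the work surface, if the arm or the gripper's body presses on something with over 40 N, if the wrist force passes 120 N, or if a joint passes its speed limit or range.

## Robot

A 6-joint arm with a two-finger parallel gripper is mounted at the origin on the work surface; the furniture and walls round the work are solid. World frame = base frame: x ahead of the robot, y to its left, z up, the work surface at z = 0. Lengths are in mm, angles in rad, forces in N, time in s.
With the tool pointing down it reaches from about 225 to 875 mm from the base axis. Payload 3.4 kg.
Tool frame: the origin (TCP) lies midway between the tips of the shut fingers; the grasp point (between the pads) lies 19 mm behind it; z points along the fingers, y is the line along which they close (so a half turn about z gives the same grasp; the last joint's range is limited). The gripper opens to 85 mm and grips with 20 to 120 N. Pads are 22 mm wide; open, the fingers measure 114 mm over their backs; the gripper's body (76 mm by 85 mm) begins 54 mm behind the grasp point. The pads swing forward as they close: fully open they stand 13 mm farther back than shut.
Start: joints at [-0.121, 0.276, 1.505, -0, 1.361, -0.121], TCP at [575.033, -0.009, 231.328] pointing down, gripper open.
Joint ranges: [-2.89, 2.89], [-0.75, 2.08], [0.22, 2.7], [-1.18, 4.32], [0.11, 2.71], [-2.7, 2.7]. Speed limits (rad/s): [2.57, 2.57, 3.14, 3.14, 3.14, 3.14].

## Interface

Orientations are given as a unit quaternion [x, y, z, w].
In Python, from station import get_obs, get_image, sign_off gives the robot as it stands. The module is installed in compiled form; this text tells all that it offers.
- The arm moves only by the tool play_rows, never from a script. Its argument "motion" is text: rows parted by semicolons, each of 5 numbers parted by spaces: the shift along the tool's x, y, z in cm, then the turn about the tool's z in degrees, then the finger opening in cm, from 0 to 8.54. In form: tx ty tz turn gripper; .... A call has exactly 8 rows; each row is the pose to reach, as a shift and turn from the pose commanded when the call began, along the tool's axes at that moment; what a row does not reach only later rows make up. A row lasts 1/10 s, in which the tool goes at most 50 mm and 8.59 degrees, less where a joint would pass 70% of its speed; a pose out of reach is approached as far as the arm can. A call with a gripper value outside its range is refused whole. The fingers move at their own pace and stop on an object; the grip force is fixed at half the most. Time passes only in rows, so rows that repeat a pose let the fingers close, or fill a call up. It gives the time, the measured TCP pose, the force, the opening and the grip force at its end, in the units of the state.
- get_obs(): the state, without advancing time (a new reading comes with each control period).
- get_image(name): name is "scene" or "side" or "wrist"; returns a dict with "color" (480x640x3 uint8, red, green, blue), "mtx" (3x3 intrinsics, pixels), "R" (3x3) and "t" (3): a world point X has camera coordinates R X + t. Camera axes: x right, y down, z forward; pixel columns grow to the right and rows downward; lengths in mm; the calibration is good to about 2 mm. The wrist camera is an equidistant fisheye: a pixel r from the principal point sees the ray r / f radians off the axis. A picture is of the moment at which its call begins. There is no depth.
- sign_off(): hands the job in; it is judged then, once.
The state is a dict: "time": time; "q": joint angles; "joint_vel": joint speeds; "joint_torque": joint torques, N m; "ee_pos": TCP position; "eef_rot": TCP orientation; "force": force on the tool from outside, world axes, zero at the start; "moment": the same for the moment, N m; "finger_gap": opening from 0.0 (shut) to 1.0 (fully open); "grasp_force": force on a finger pad.
Only numpy, scipy, OpenCV 4.12 (cv2) and the standard library are available. Lean on these libraries where they do the work, as an engineer would, in place of code of your own. Each camera call takes 0.05 s, during which the arm holds its last target. There are 200 camera calls.

## Working session

There is one attempt and no reset: what is moved stays moved. The work goes in short steps, Python scripts to look and compute and a tool call to move; the robot and the scene stay as the last step left them, time stands still between calls to the robot, and variables do not carry over. Pictures are saved under pics/ and viewed, at most 10 in all, crops included, and the job is handed in when it is done.

Besides the shell and the picture viewer there is one more tool, called after ">>>" as name(argument=value, ...), one argument or row to a line, values as JSON. play_rows: Moves the arm, as the interface text tells. Its arguments: {"type":"object","properties":{"motion":{"type":"string"}},"required":["motion"]}

```bash
mkdir -p pics; cat > h.py <<'E'
import numpy as np, cv2
from station import get_obs, get_image, sign_off
def cast(im,u,v,z):
    K=im["mtx"];R=np.array(im["R"]);t=np.array(im["t"])
    d=R.T@(np.linalg.inv(K)@np.array([u,v,1.]));c=-R.T@t
    return c+d*(z-c[2])/d[2]
def proj(im,X):
    p=np.array(im["mtx"])@(np.array(im["R"])@np.array(X,float)+im["t"]);return p[:2]/p[2]
def save(im,n): cv2.imwrite("pics/"+n,np.ascontiguousarray(im["color"][:,:,::-1]))
E
python3 - <<'E'
from h import *
import pickle
for n in("scene","side"):
    im=get_image(n);save(im,n+"0.png");pickle.dump(im,open(n+"0.pkl","wb"))
    R=np.array(im["R"]);print(n,-R.T@im["t"],R[2])
o=get_obs();print(o["ee_pos"],o["eef_rot"],o["force"],o["time"])
E
```

```text
scene [-418.76264309 -304.39342962  482.54249588] [ 0.78832694  0.49678304 -0.36297002]
side [ 285.93655165 1006.21940137  679.3655076 ] [ 0.15469826 -0.7558155  -0.63624789]
[5.74543643e+02 4.02423361e-02 2.30529204e+02] [ 7.07106721e-01  7.07106371e-01 -5.06244765e-04 -6.38690719e-04] [-1.05359391  0.19849371  0.34838835] 0.1
```

View pics/scene0.png

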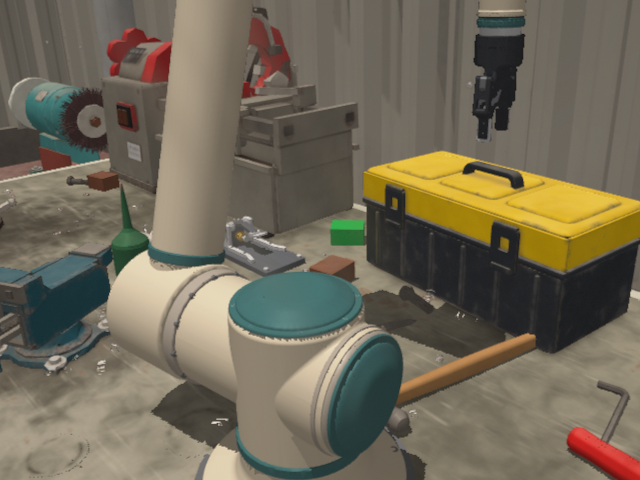

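View pics/side0.png

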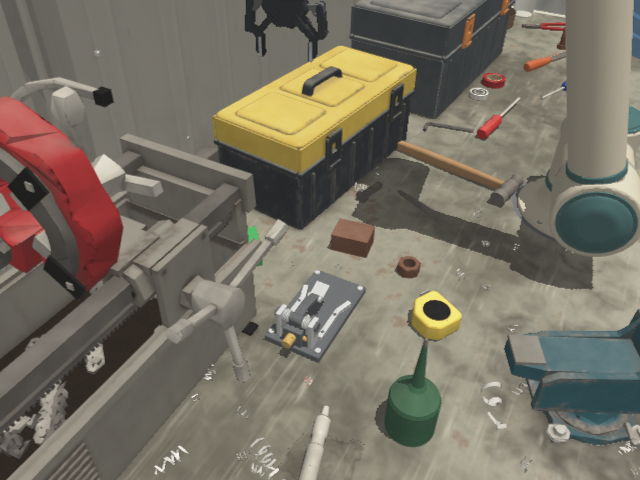

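The scene view shows a brown block at (332,267), with a green one at (347,232) and a far brown brick at (103,180) that has a rod next to it. The side view shows a brown block at (352,237), a green block at (254,235), the nut at (408,266), a dark bolt at about (370,190), and the jig at (315,312).

Candidates: the brown block at side (352,237), the green block at (254,235), the nut at (408,266), and the far brown brick at scene (103,180). I choose the brown block at side (352,237) and check it in a crop.

```bash
python3 - <<'E'
from h import *
import pickle
im=pickle.load(open("side0.pkl","rb"));c=im["color"][170:370,220:440,::-1]
cv2.imwrite("pics/crop0.png",cv2.resize(c,(660,600),interpolation=cv2.INTER_CUBIC))
for n,u,v,z in(("block",352,230,36),("nut",408,262,19),("bolt",370,190,9),("jig",315,312,12)):print(n,cast(im,u,v,z).round(0))
s=pickle.load(open("scene0.pkl","rb"));print(cast(s,332,265,36),cast(s,103,180,18))
E
```

```text
block [401. 214.  36.]
nut [296. 254.  19.]
bolt [394.  47.   9.]
jig [423. 396.  12.]
[393.42205308 205.5248202   36.        ] [ 589.59101692 1032.31773987   18.        ]
```

View pics/crop0.png

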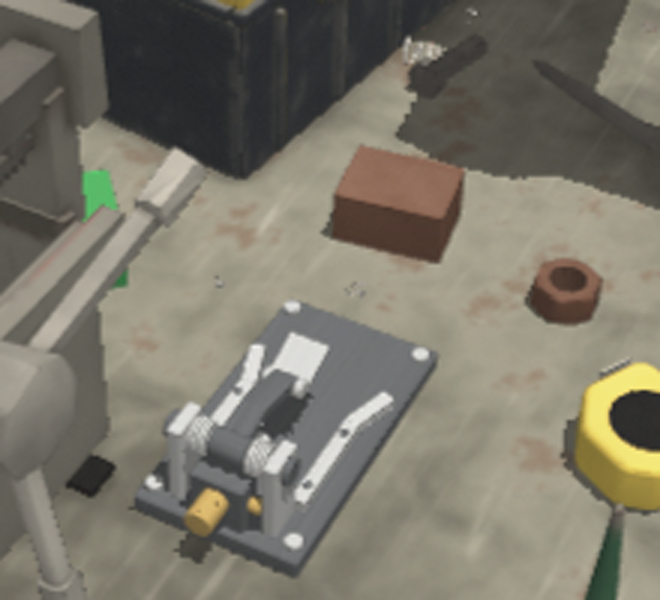

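The crop confirms the brown block, with its top corners at about (362,147), (465,168), (443,218) and (336,195). The jig's bed corners are at about (287,300), (437,352), (297,575) and (135,500), and the nut is at (566,285). The bolt is the dark bar at (450,65).

```bash
python3 - <<'E'
from h import *
import pickle
im=pickle.load(open("side0.pkl","rb"))
f=lambda p,z:np.array([cast(im,220+u/3-.33,170+v/3-.33,z) for u,v in p])
def show(n,P):
    print(n,P[:,:2].round(1).tolist(),"c",P.mean(0).round(1),"edges",np.linalg.norm(P-np.roll(P,-1,0),axis=1).round(1))
    for i in range(4):
        d=P[(i+1)%4]-P[i];print("  dir",np.degrees(np.arctan2(d[1],d[0])).round(1))
show("blk",f([(362,147),(465,168),(443,218),(336,195)],36))
show("bed",f([(287,300),(438,353),(297,573),(136,497)],12))
hsv=cv2.cvtColor(im["color"],cv2.COLOR_RGB2HSV)
for x,y in((340,225),(355,225),(365,230),(350,245),(300,345),(345,300),(330,310),(340,295)):print((x,y),im["color"][y,x],hsv[y,x])
print("handle tip at z=150,250",cast(im,285,223,150),cast(im,285,223,250))
E
```

```text
blk [[426.9, 186.9], [364.1, 191.7], [369.2, 240.0], [432.5, 234.8]] c [398.2 213.4  36. ] edges [63.  48.6 63.5 48.2]
  dir 175.6
  dir 84.0
  dir -4.7
  dir -96.6
bed [[445.0, 302.7], [356.3, 323.9], [396.5, 486.4], [484.2, 459.5]] c [420.5 393.1  12. ] edges [ 91.2 167.4  91.7 161.6]
  dir 166.6
  dir 76.1
  dir -17.0
  dir -104.0
(340, 225) [147 111  92] [ 10  95 147]
(355, 225) [143 107  90] [ 10  95 143]
(365, 230) [143 107  89] [ 10  96 143]
(350, 245) [81 58 50] [ 8 98 81]
(300, 345) [70 71 71] [90  4 71]
(345, 300) [115 116 118] [110   6 118]
(330, 310) [115 116 117] [105   4 117]
(340, 295) [115 116 116] [ 90   2 116]
handle tip at z=150,250 [477.85975642 361.97967719 150.        ] [441.60442773 483.68003639 250.        ]
```

>>> play_rows(
  motion="4 -3 0 -8 8.5; 8 -6 0 -16 8.5; 12 -9 0 -24 8.5; 16 -12 0 -32 8.5; 20 -16 0 -40 8.5; 21.3 -17.7 0 -48 8.5; 21.3 -17.7 2 -56 8.5; 21.3 -17.7 4 -64 8.5",
)

```text
time: 0.9
ee_pos: [397.3, 213.9, 191.3]
eef_rot: [0.221, 0.975, 0.0, 0.001]
force: [1.1, -0.0, -0.3]
finger_gap: 0.994
grasp_force: 0.0
```

```bash
cat >> h.py <<'E'
from scipy.spatial.transform import Rotation as Ro
def goto(x,y,z,head=None):
    o=get_obs();p=np.array(o["ee_pos"]);Rm=Ro.from_quat(o["eef_rot"]).as_matrix()
    h=np.degrees(np.arctan2(Rm[1,1],Rm[0,1]))
    print("t",o["time"],"pos",p.round(1),"head",round(h,1),"F",np.round(o["force"],1),"grip",np.round(o["grasp_force"],1),"tilt",Rm[:,2].round(3))
    print("shift cm",(Rm.T@(np.array([x,y,z])-p)/10).round(2),"turn",None if head is None else round(h-head,1))
E
python3 - <<'E'
from h import *
import pickle
goto(398,213.5,130,85.5)
im=get_image("wrist");save(im,"w1.png");pickle.dump(im,open("w1.pkl","wb"))
print(im["mtx"])
s=get_image("scene");a=cv2.resize(s["color"][120:340,120:400,::-1],(762,600));cv2.imwrite("pics/s1.png",a)
E
```

```text
t 0.9 pos [397.3 213.9 191.3] head 64.5 F [ 1.1 -0.  -0.3] grip 0.0 tilt [ 0.002  0.001 -1.   ]
shift cm [-0.07 -0.02  6.13] turn -21.0
[[371.64829954   0.         315.10164413]
 [  0.         371.64829954 240.53280748]
 [  0.           0.           1.        ]]
```

View pics/w1.png

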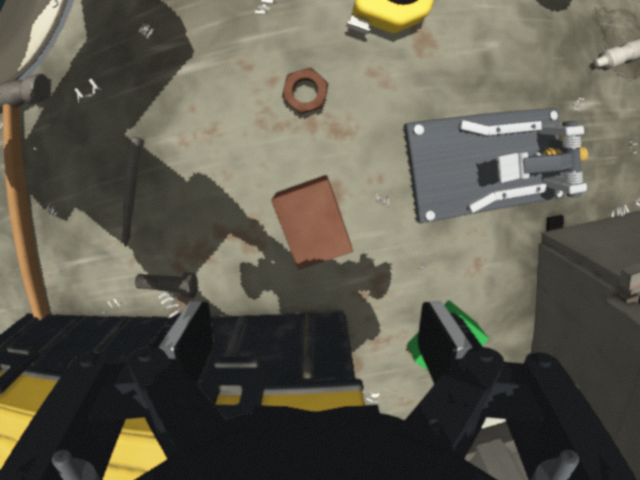

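View pics/s1.png

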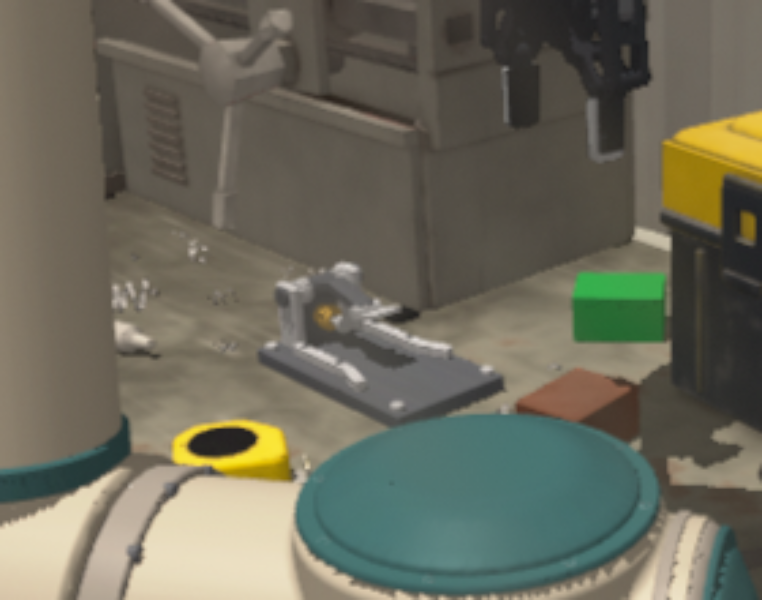

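The wrist view shows the block's top face at about (275,197), (326,178), (352,250) and (299,267). The bed corners are at (406,124), (557,108), (588,200) and (418,221). The scene crop shows the jig with the machine's corner near (425,305) and the crank handle's tip at (278,22).

```bash
cat >> h.py <<'E'
def wcast(im,u,v,z):
    K=im["mtx"];x=np.array([u-K[0,2],v-K[1,2]])/K[0,0];r=np.hypot(*x)
    d=np.r_[x/r*np.sin(r),np.cos(r)];R=np.array(im["R"]);c=-R.T@im["t"];d=R.T@d
    return c+d*(z-c[2])/d[2]
E
python3 - <<'E'
from h import *
import pickle
w=pickle.load(open("w1.pkl","rb"));s=pickle.load(open("scene0.pkl","rb"));d=pickle.load(open("side0.pkl","rb"))
def show(n,P):
    dd=np.roll(P,-1,0)-P
    print(n,P[:,:2].round(1).tolist(),"c",P.mean(0).round(1),"edges",np.linalg.norm(dd,axis=1).round(1),np.degrees(np.arctan2(dd[:,1],dd[:,0])).round(1))
hsv=cv2.cvtColor(w["color"],cv2.COLOR_RGB2HSV)
m=cv2.inRange(hsv,(0,90,85),(14,255,255));m[:170]=0;m[280:]=0;m[:,:260]=0;m[:,360:]=0
cs=max(cv2.findContours(m,0,1)[0],key=cv2.contourArea);q=cv2.boxPoints(cv2.minAreaRect(cs));print(q.round(0).tolist(),cv2.contourArea(cs))
show("blk",np.array([wcast(w,*p,36) for p in q]))
show("bed",np.array([wcast(w,*p,12) for p in[(406,124),(557,108),(588,200),(418,221)]]))
show("mach",np.array([cast(s,276,232,0),cast(s,276,232,0)]))
P=[np.array(i["mtx"])@np.c_[i["R"],i["t"]] for i in(s,d)]
X=cv2.triangulatePoints(*P,np.array([222.,128]),np.array([285.,223]));print("handle",(X[:3]/X[3]).T)
E
```

```text
[[271.0, 198.0], [328.0, 178.0], [354.0, 251.0], [297.0, 271.0]] 4289.0
blk [[364.6, 190.8], [369.7, 239.9], [435.2, 233.7], [430.9, 181.8]] c [400.1 211.6  36. ] edges [49.3 65.9 52.1 66.9] [ 84.1  -5.4 -94.7 172.3]
bed [[358.0, 321.7], [399.0, 479.5], [505.0, 489.6], [443.2, 297.8]] c [426.3 397.1  12. ] edges [163.1 106.5 201.4  88.5] [  75.4    5.4 -107.9  164.4]
mach [[542.6, 435.9], [542.6, 435.9]] c [542.6 435.9   0. ] edges [0. 0.] [0. 0.]
handle [[444.86313433 470.97867335 238.3192961 ]]
```

>>> play_rows(
  motion="-0.2 0 2 -8 8.5; -0.2 0 5 -16 8.5; -0.2 0 9 -20.5 8.5; -0.2 0 13 -20.5 8.5; -0.2 0 16 -20.5 8.5; -0.2 0 17.5 -20.5 8.5; -0.2 0 18.1 -20.5 8.5; -0.2 0 18.1 -20.5 8.5",
)

```text
time: 1.8
ee_pos: [400.2, 212.0, 10.2]
eef_rot: [0.049, 0.999, -0.0, -0.0]
force: [0.5, 0.2, 0.2]
finger_gap: 0.994
grasp_force: 0.0
```

>>> play_rows(
  motion="0 0 0 0 4; 0 0 0 0 4; 0 0 0 0 4; 0 0 0 0 4; 0 0 0 0 4; 0 0 0 0 4; 0 0 0 0 4; 0 0 0 0 4",
)

```text
time: 2.6
ee_pos: [400.6, 211.8, 11.7]
eef_rot: [0.048, 0.999, -0.0, 0.001]
force: [0.0, -3.1, 6.3]
finger_gap: 0.572
grasp_force: 63.4
```

>>> play_rows(
  motion="0 0 -0.5 0 4; 0 0 -1 0 4; 0 0 -2 0 4; 0 0 -3 0 4; 0 0 -4 0 4; 0 0 -6 0 4; 0 0 -8 0 4; 0 0 -8 0 4",
)

```text
time: 3.4
ee_pos: [402.2, 213.0, 93.1]
eef_rot: [0.048, 0.999, 0.001, 0.003]
force: [1.9, 0.9, -8.4]
finger_gap: 0.569
grasp_force: 64.9
```

```bash
python3 - <<'E'
from h import *
goto(407,336.7,92,-14.3)
im=get_image("wrist");save(im,"w2.png")
E
```

```text
t 3.4 pos [402.2 213.   93.1] head 84.5 F [ 1.9  0.9 -8.4] grip 64.9 tilt [ 0.007  0.002 -1.   ]
shift cm [ 0.7  12.36  0.15] turn 98.8
```

View pics/w2.png

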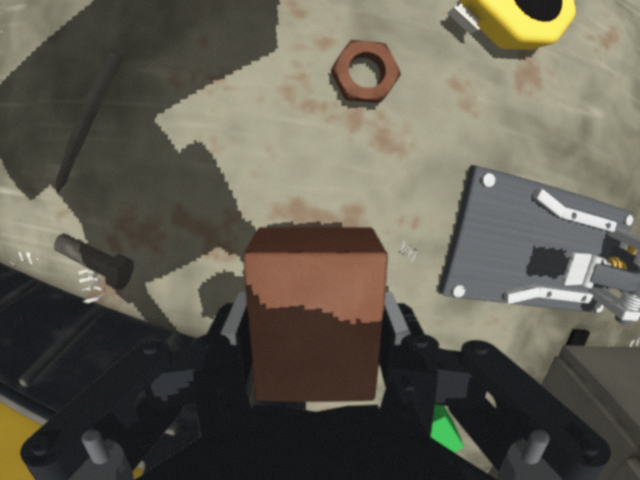

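The wrist view shows the block held squarely between the pads, with its near end at (250-385, 230-400). The jig is at right (545,235), and the nut at (366,72) and the bolt at (95,260) are untouched.

>>> play_rows(
  motion="0.1 1 0 8 4; 0.2 3 0 16.5 4; 0.3 5 0 25 4; 0.4 7 0 33.5 4; 0.5 9 0 42 4; 0.6 11 0 50.5 4; 0.7 12 0 59 4; 0.7 12.4 0 67 4",
)

```text
time: 4.25
ee_pos: [403.9, 337.0, 88.8]
eef_rot: [0.593, 0.805, -0.001, -0.001]
force: [0.2, 0.3, -8.7]
finger_gap: 0.568
grasp_force: 64.8
```

>>> play_rows(
  motion="0 0 0 8 4; 0 0 0 16 4; 0 0 0 24 4; 0 0 0 30 4; 0 0 0 31.8 4; 0 0 0 31.8 4; 0 0 0 31.8 4; 0 0 0 31.8 4",
)

```text
time: 5.05
ee_pos: [404.4, 336.0, 89.7]
eef_rot: [0.789, 0.614, -0.001, -0.0]
force: [0.1, 0.5, -8.0]
finger_gap: 0.567
grasp_force: 64.7
```

```bash
python3 - <<'E'
from h import *
goto(407,336.7,26,-14.3)
im=get_image("wrist");save(im,"w3.png")
import pickle;pickle.dump(im,open("w3.pkl","wb"))
E
```

```text
t 5.05 pos [404.4 336.   89.7] head -14.3 F [ 0.1  0.5 -8. ] grip 64.7 tilt [-0.001 -0.001 -1.   ]
shift cm [0.14 0.24 6.37] turn 0.0
```

View pics/w3.png

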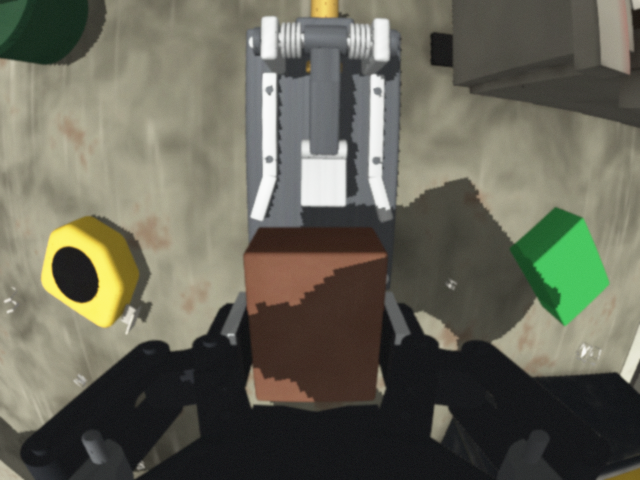

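The wrist view shows the jig upright in the picture, with strips at u 268 and 377 and the shoe at (324,175). The block sits at u 315, so it needs a small shift along tool +y.

```bash
python3 - <<'E'
from h import *
import pickle
w=pickle.load(open("w3.pkl","rb"));o=get_obs();p=np.array(o["ee_pos"]);Rm=Ro.from_quat(o["eef_rot"]).as_matrix()
f=lambda u,v,z:(Rm.T@(wcast(w,u,v,z)-p))[:2].round(1)
for n,a in dict(bedL=(247,140,12),bedR=(399,140,12),bedL2=(247,60,12),bedR2=(401,60,12),strL=(277,150,20),strR=(370,150,20),strL2=(277,90,20),strR2=(371,90,20),flL=(264,219,20),flR=(381,219,20),shoe=(302,206,52),shoeR=(346,206,52),blkL=(250,250,79),blkR=(384,250,79)).items():print(n,f(*a))
E
```

```text
bedL [ 70.1 -40.2]
bedR [70.5 50.2]
bedL2 [118.6 -39.9]
bedR2 [119.4  51. ]
strL [ 64.  -21.5]
strR [64.3 31.5]
strL2 [ 98.6 -21.2]
strR2 [98.9 31.7]
flL [ 23.5 -30. ]
flR [23.6 39.3]
shoe [37.7 -6.3]
shoeR [37.8 15.5]
blkL [ 23.6 -28.4]
blkR [23.7 30.5]
```

>>> play_rows(
  motion="0 0.47 0.5 0 4; 0 0.47 1.5 0 4; 0 0.47 3 0 4; 0 0.47 4.5 0 4; 0 0.47 5.5 0 4; 0 0.47 6 0 4; 0 0.47 6.3 0 4; 0 0.47 6.3 0 4",
)

```text
time: 5.9
ee_pos: [409.4, 335.1, 27.2]
eef_rot: [0.79, 0.614, 0.0, 0.0]
force: [0.3, 0.1, -8.4]
finger_gap: 0.574
grasp_force: 64.6
```

>>> play_rows(
  motion="0 0 0.05 0 4; 0 0 0.1 0 4; 0 0 0.15 0 4; 0 0 0.2 0 4; 0 0 0.25 0 4; 0 0 0.3 0 4; 0 0 0.3 0 4; 0 0 0.3 0 4",
)

```text
time: 6.7
ee_pos: [409.3, 335.1, 24.3]
eef_rot: [0.79, 0.614, 0.0, 0.0]
force: [-0.7, 0.7, -9.1]
finger_gap: 0.572
grasp_force: 64.6
```

>>> play_rows(
  motion="0 0 0.03 0 4; 0 0 0.06 0 4; 0 0 0.09 0 4; 0 0 0.12 0 4; 0 0 0.12 0 4; 0 0 0.12 0 4; 0 0 0.12 0 4; 0 0 0.12 0 4",
)

```text
time: 7.5
ee_pos: [409.4, 335.1, 23.7]
eef_rot: [0.79, 0.614, 0.0, 0.0]
force: [-2.3, -0.1, 4.5]
finger_gap: 0.568
grasp_force: 66.2
```

>>> play_rows(
  motion="0 0 0 0 5.5; 0 0 0 0 7; 0 0 0 0 7; 0 0 0 0 7; 0 0 -1 0 7; 0 0 -2 0 7; 0 0 -4 0 7; 0 0 -5 0 7",
)

```text
time: 8.3
ee_pos: [410.4, 335.8, 75.4]
eef_rot: [0.79, 0.614, 0.002, 0.0]
force: [0.2, 0.1, -0.2]
finger_gap: 0.818
grasp_force: 0.0
```

>>> play_rows(
  motion="-1 0 0 0 4; -3 0 0 0 2; -5.4 0 0 0 0; -5.4 0 0 0 0; -5.4 0 0 0 0; -5.4 0 0 0 0; -5.4 0 0 0 0; -5.4 0 0 0 0",
)

```text
time: 9.1
ee_pos: [396.2, 283.3, 73.0]
eef_rot: [0.789, 0.614, 0.0, 0.0]
force: [0.3, -0.2, -0.1]
finger_gap: 0.003
grasp_force: 0.0
```

```bash
python3 - <<'E'
from h import *
import pickle
goto(409.4,335.1,32)
w=get_image("wrist");save(w,"w4.png");pickle.dump(w,open("w4.pkl","wb"))
print(get_obs()["finger_gap"])
E
```

```text
t 9.1 pos [396.2 283.3  73. ] head -14.3 F [ 0.3 -0.2 -0.1] grip 0.0 tilt [ 0.  0. -1.]
shift cm [ 5.35 -0.    4.1 ] turn None
0.0014422752104807839
```

View pics/w4.png

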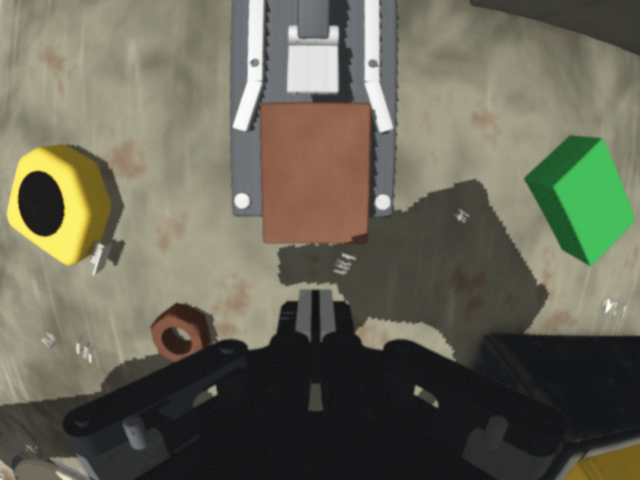

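The wrist view shows the block flat and square on the bed, with its top at (262-370, 103-243), between the flares and with its front just short of the shoe. The shut fingertips at (316,295) are behind its rear end.

>>> play_rows(
  motion="0 0 1 0 0; 0 0 2 0 0; 0 0 3 0 0; 0 0 3.8 0 0; 0 0 4.1 0 0; 0 0 4.1 0 0; 0 0 4.1 0 0; 0 0 4.1 0 0",
)

```text
time: 9.95
ee_pos: [396.3, 282.9, 32.5]
eef_rot: [0.79, 0.614, 0.0, 0.0]
force: [0.0, 0.2, 0.4]
finger_gap: 0.002
grasp_force: 0.0
```

>>> play_rows(
  motion="0.3 0 0 0 0; 0.6 0 0 0 0; 0.8 0 0 0 0; 1 0 0 0 0; 1.2 0 0 0 0; 1.4 0 0 0 0; 1.6 0 0 0 0; 1.6 0 0 0 0",
)

```text
time: 10.75
ee_pos: [398.7, 296.4, 32.1]
eef_rot: [0.789, 0.614, -0.002, 0.001]
force: [-0.6, -5.7, 4.1]
finger_gap: 0.001
grasp_force: 3.0
```

```bash
cat >> h.py <<'E'
J0=np.array([420.4+4.9*.969-2,389.0,0]) # rough; only along-axis used
def st():
    o=get_obs();a=np.array([.247,.969]);p=np.array(o["ee_pos"])
    s=(p[:2]-[409.4,335.1])@a-54.5
    f=np.array(o["force"]);print("t",round(o["time"],2),"tcp_jig_x",round(s,2),"z",p[2].round(1),"F along",(f[:2]@a).round(2),"lat",(f[0]*.969-f[1]*.247).round(2),"fz",f[2].round(2))
E
python3 -c "from h import *;st()"
```

```text
t 10.75 tcp_jig_x -94.65 z 32.1 F along -5.67 lat 0.82 fz 4.06
```

>>> play_rows(
  motion="0.2 0 0 0 0; 0.4 0 0 0 0; 0.6 0 0 0 0; 0.8 0 0 0 0; 1 0 0 0 0; 1.2 0 0 0 0; 1.2 0 0 0 0; 1.2 0 0 0 0",
)

```text
time: 11.55
ee_pos: [401.3, 307.8, 32.0]
eef_rot: [0.789, 0.614, -0.003, 0.001]
force: [-1.6, -6.9, 4.9]
finger_gap: 0.002
grasp_force: 3.1
```

```bash
python3 -c "from h import *;st()"
```

```text
t 11.55 tcp_jig_x -82.96 z 32.0 F along -7.11 lat 0.2 fz 4.88
```

>>> play_rows(
  motion="0.1 0 0 0 0; 0.3 0 0 0 0; 0.4 0 0 0 0; 0.6 0 0 0 0; 0.8 0 0 0 0; 0.8 0 0 0 0; 0.8 0 0 0 0; 0.8 0 0 0 0",
)

```text
time: 12.35
ee_pos: [402.0, 313.3, 32.0]
eef_rot: [0.789, 0.614, -0.005, 0.002]
force: [-3.0, -12.9, 8.7]
finger_gap: -0.002
grasp_force: 6.1
```

```bash
python3 -c "from h import *;st()"
```

```text
t 12.35 tcp_jig_x -77.48 z 32.0 F along -13.2 lat 0.3 fz 8.72
```

>>> play_rows(
  motion="0.1 0 0 0 0; 0.3 0 0 0 0; 0.4 0 0 0 0; 0.6 0 0 0 0; 0.8 0 0 0 0; 0.8 0 0 0 0; 0.8 0 0 0 0; 0.8 0 0 0 0",
)

```text
time: 13.15
ee_pos: [403.4, 320.0, 32.0]
eef_rot: [0.789, 0.615, -0.006, 0.002]
force: [-3.2, -13.7, 10.9]
finger_gap: -0.0
grasp_force: 7.4
```

```bash
python3 -c "from h import *;st()"
```

```text
t 13.15 tcp_jig_x -70.59 z 32.0 F along -14.04 lat 0.29 fz 10.91
```

>>> play_rows(
  motion="0.1 0 0 0 0; 0.2 0 0 0 0; 0.3 0 0 0 0; 0.4 0 0 0 0; 0.5 0 0 0 0; 0.5 0 0 0 0; 0.5 0 0 0 0; 0.5 0 0 0 0",
)

```text
time: 13.95
ee_pos: [404.8, 325.4, 32.0]
eef_rot: [0.789, 0.615, -0.005, 0.002]
force: [-3.0, -12.4, 9.5]
finger_gap: -0.002
grasp_force: 6.6
```

```bash
python3 - <<'E'
from h import *
st()
w=get_image("wrist");save(w,"w5.png")
E
```

```text
t 13.95 tcp_jig_x -65.03 z 32.0 F along -12.74 lat 0.18 fz 9.51
```

View pics/w5.png

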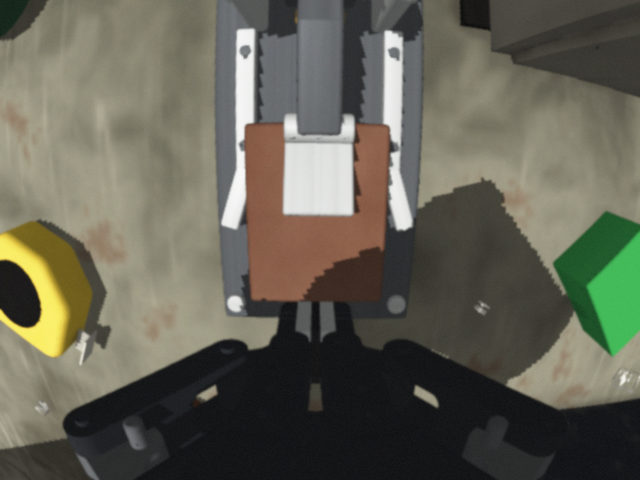

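The wrist view shows the block straight between the strips with the shoe on its top, front edge at v≈124. Next I feel for the pin.

>>> play_rows(
  motion="0.1 0 0 0 0; 0.2 0 0 0 0; 0.3 0 0 0 0; 0.4 0 0 0 0; 0.4 0 0 0 0; 0.4 0 0 0 0; 0.4 0 0 0 0; 0.4 0 0 0 0",
)

```text
time: 14.8
ee_pos: [405.9, 329.3, 32.0]
eef_rot: [0.789, 0.615, -0.005, 0.002]
force: [-4.1, -12.3, 9.5]
finger_gap: 0.001
grasp_force: 6.5
```

```bash
python3 -c "from h import *;st()"
```

```text
t 14.8 tcp_jig_x -60.96 z 32.0 F along -12.95 lat -0.94 fz 9.51
```

>>> play_rows(
  motion="0.05 0 0 0 0; 0.1 0 0 0 0; 0.15 0 0 0 0; 0.2 0 0 0 0; 0.2 0 0 0 0; 0.2 0 0 0 0; 0.2 0 0 0 0; 0.2 0 0 0 0",
)

```text
time: 15.6
ee_pos: [406.3, 331.1, 31.9]
eef_rot: [0.789, 0.615, -0.006, 0.002]
force: [-3.1, -12.9, 9.4]
finger_gap: -0.001
grasp_force: 6.6
```

```bash
python3 -c "from h import *;st()"
```

```text
t 15.6 tcp_jig_x -59.13 z 31.9 F along -13.26 lat 0.16 fz 9.37
```

>>> play_rows(
  motion="0.05 0 0 0 0; 0.1 0 0 0 0; 0.15 0 0 0 0; 0.2 0 0 0 0; 0.2 0 0 0 0; 0.2 0 0 0 0; 0.2 0 0 0 0; 0.2 0 0 0 0",
)

```text
time: 16.4
ee_pos: [406.8, 333.0, 31.9]
eef_rot: [0.789, 0.615, -0.006, 0.002]
force: [-3.8, -13.2, 9.8]
finger_gap: 0.0
grasp_force: 6.6
```

```bash
python3 -c "from h import *;st()"
```

```text
t 16.4 tcp_jig_x -57.16 z 31.9 F along -13.73 lat -0.38 fz 9.77
```

>>> play_rows(
  motion="0.05 0 0 0 0; 0.1 0 0 0 0; 0.15 0 0 0 0; 0.15 0 0 0 0; 0.15 0 0 0 0; 0.15 0 0 0 0; 0.15 0 0 0 0; 0.15 0 0 0 0",
)

```text
time: 17.2
ee_pos: [407.2, 334.5, 31.9]
eef_rot: [0.789, 0.615, -0.006, 0.002]
force: [-2.6, -13.3, 9.9]
finger_gap: 0.002
grasp_force: 6.6
```

```bash
python3 -c "from h import *;st()"
```

```text
t 17.2 tcp_jig_x -55.65 z 31.9 F along -13.57 lat 0.75 fz 9.92
```

>>> play_rows(
  motion="0.05 0 0 0 0; 0.1 0 0 0 0; 0.15 0 0 0 0; 0.15 0 0 0 0; 0.15 0 0 0 0; 0.15 0 0 0 0; 0.15 0 0 0 0; 0.15 0 0 0 0",
)

```text
time: 18.0
ee_pos: [407.5, 335.9, 31.9]
eef_rot: [0.789, 0.614, -0.006, 0.002]
force: [-3.7, -13.7, 10.0]
finger_gap: -0.0
grasp_force: 6.6
```

```bash
python3 -c "from h import *;st()"
```

```text
t 18.0 tcp_jig_x -54.19 z 31.9 F along -14.21 lat -0.23 fz 10.04
```

>>> play_rows(
  motion="0.05 0 0 0 0; 0.1 0 0 0 0; 0.15 0 0 0 0; 0.15 0 0 0 0; 0.15 0 0 0 0; 0.15 0 0 0 0; 0.15 0 0 0 0; 0.15 0 0 0 0",
)

```text
time: 18.8
ee_pos: [407.9, 337.4, 31.9]
eef_rot: [0.789, 0.615, -0.006, 0.002]
force: [-3.2, -12.0, 9.2]
finger_gap: -0.0
grasp_force: 6.6
```

```bash
python3 -c "from h import *;st()"
```

```text
t 18.8 tcp_jig_x -52.68 z 31.9 F along -12.47 lat -0.14 fz 9.21
```

>>> play_rows(
  motion="0.05 0 0 0 0; 0.1 0 0 0 0; 0.15 0 0 0 0; 0.15 0 0 0 0; 0.15 0 0 0 0; 0.15 0 0 0 0; 0.15 0 0 0 0; 0.15 0 0 0 0",
)

```text
time: 19.6
ee_pos: [408.3, 338.8, 31.9]
eef_rot: [0.789, 0.615, -0.006, 0.002]
force: [-3.4, -12.6, 10.1]
finger_gap: 0.002
grasp_force: 6.6
```

```bash
python3 -c "from h import *;st()"
```

```text
t 19.6 tcp_jig_x -51.17 z 31.9 F along -13.02 lat -0.23 fz 10.06
```

>>> play_rows(
  motion="0.05 0 0 0 0; 0.1 0 0 0 0; 0.15 0 0 0 0; 0.15 0 0 0 0; 0.15 0 0 0 0; 0.15 0 0 0 0; 0.15 0 0 0 0; 0.15 0 0 0 0",
)

```text
time: 20.4
ee_pos: [408.7, 340.2, 31.9]
eef_rot: [0.789, 0.615, -0.006, 0.002]
force: [-2.5, -12.2, 9.3]
finger_gap: 0.001
grasp_force: 6.6
```

```bash
python3 -c "from h import *;st()"
```

```text
t 20.4 tcp_jig_x -49.69 z 31.9 F along -12.45 lat 0.61 fz 9.3
```

>>> play_rows(
  motion="0.05 0 0 0 0; 0.1 0 0 0 0; 0.15 0 0 0 0; 0.15 0 0 0 0; 0.15 0 0 0 0; 0.15 0 0 0 0; 0.15 0 0 0 0; 0.15 0 0 0 0",
)

```text
time: 21.2
ee_pos: [409.0, 341.7, 31.9]
eef_rot: [0.789, 0.614, -0.006, 0.002]
force: [-2.4, -12.8, 9.6]
finger_gap: 0.004
grasp_force: 6.6
```

```bash
python3 -c "from h import *;st()"
```

```text
t 21.2 tcp_jig_x -48.21 z 31.9 F along -13.01 lat 0.82 fz 9.55
```

>>> play_rows(
  motion="0.05 0 0 0 0; 0.1 0 0 0 0; 0.15 0 0 0 0; 0.15 0 0 0 0; 0.15 0 0 0 0; 0.15 0 0 0 0; 0.15 0 0 0 0; 0.15 0 0 0 0",
)

```text
time: 22.0
ee_pos: [409.4, 343.1, 31.9]
eef_rot: [0.789, 0.614, -0.006, 0.002]
force: [-3.3, -11.8, 10.2]
finger_gap: 0.001
grasp_force: 6.6
```

```bash
python3 -c "from h import *;st()"
```

```text
t 22.0 tcp_jig_x -46.74 z 31.9 F along -12.22 lat -0.3 fz 10.19
```

>>> play_rows(
  motion="0.05 0 0 0 0; 0.1 0 0 0 0; 0.15 0 0 0 0; 0.15 0 0 0 0; 0.15 0 0 0 0; 0.15 0 0 0 0; 0.15 0 0 0 0; 0.15 0 0 0 0",
)

```text
time: 22.8
ee_pos: [409.8, 344.6, 31.9]
eef_rot: [0.789, 0.614, -0.006, 0.002]
force: [-3.6, -12.0, 10.3]
finger_gap: 0.0
grasp_force: 6.6
```

```bash
python3 -c "from h import *;st()"
```

```text
t 22.8 tcp_jig_x -45.22 z 31.9 F along -12.51 lat -0.53 fz 10.31
```

>>> play_rows(
  motion="0.05 0 0 0 0; 0.1 0 0 0 0; 0.15 0 0 0 0; 0.15 0 0 0 0; 0.15 0 0 0 0; 0.15 0 0 0 0; 0.15 0 0 0 0; 0.15 0 0 0 0",
)

```text
time: 23.6
ee_pos: [410.1, 346.0, 31.9]
eef_rot: [0.789, 0.614, -0.006, 0.002]
force: [-2.9, -12.3, 10.4]
finger_gap: -0.001
grasp_force: 6.6
```

```bash
python3 -c "from h import *;st()"
```

```text
t 23.6 tcp_jig_x -43.75 z 31.9 F along -12.68 lat 0.19 fz 10.36
```

>>> play_rows(
  motion="0.05 0 0 0 0; 0.1 0 0 0 0; 0.15 0 0 0 0; 0.15 0 0 0 0; 0.15 0 0 0 0; 0.15 0 0 0 0; 0.15 0 0 0 0; 0.15 0 0 0 0",
)

```text
time: 24.4
ee_pos: [410.5, 347.4, 31.9]
eef_rot: [0.789, 0.614, -0.006, 0.002]
force: [-4.1, -13.6, 9.3]
finger_gap: -0.002
grasp_force: 6.6
```

```bash
python3 -c "from h import *;st()"
```

```text
t 24.4 tcp_jig_x -42.28 z 31.9 F along -14.19 lat -0.64 fz 9.34
```

>>> play_rows(
  motion="0.05 0 0 0 0; 0.1 0 0 0 0; 0.15 0 0 0 0; 0.15 0 0 0 0; 0.15 0 0 0 0; 0.15 0 0 0 0; 0.15 0 0 0 0; 0.15 0 0 0 0",
)

```text
time: 25.2
ee_pos: [410.6, 348.0, 31.9]
eef_rot: [0.789, 0.615, -0.006, 0.002]
force: [-2.7, -13.9, 10.7]
finger_gap: -0.002
grasp_force: 7.7
```

```bash
python3 -c "from h import *;st()"
```

```text
t 25.2 tcp_jig_x -41.66 z 31.9 F along -14.16 lat 0.85 fz 10.66
```

>>> play_rows(
  motion="0.05 0 0 0 0; 0.1 0 0 0 0; 0.15 0 0 0 0; 0.15 0 0 0 0; 0.15 0 0 0 0; 0.15 0 0 0 0; 0.15 0 0 0 0; 0.15 0 0 0 0",
)

```text
time: 26.0
ee_pos: [410.8, 349.1, 31.9]
eef_rot: [0.789, 0.615, -0.007, 0.002]
force: [-2.8, -15.3, 11.8]
finger_gap: -0.003
grasp_force: 8.1
```

```bash
python3 -c "from h import *;st()"
```

```text
t 26.0 tcp_jig_x -40.55 z 31.9 F along -15.56 lat 1.09 fz 11.82
```

The pin was felt at TCP about -42: the pad force stepped from 6.6 to 7.7 and then 8.1 N, and the advance slowed. It is now pressed in about 1.5 mm. I add a little more and then back off gently.

>>> play_rows(
  motion="0.03 0 0 0 0; 0.06 0 0 0 0; 0.06 0 0 0 0; 0.06 0 0 0 0; 0.06 0 0 0 0; 0.06 0 0 0 0; 0.06 0 0 0 0; 0.06 0 0 0 0",
)

```text
time: 26.8
ee_pos: [410.8, 349.4, 31.9]
eef_rot: [0.789, 0.615, -0.007, 0.003]
force: [-3.4, -16.3, 12.1]
finger_gap: -0.001
grasp_force: 8.4
```

```bash
python3 -c "from h import *;st()"
```

```text
t 26.8 tcp_jig_x -40.25 z 31.9 F along -16.65 lat 0.77 fz 12.08
```

>>> play_rows(
  motion="-0.1 0 0 0 0; -0.2 0 0 0 0; -0.3 0 0 0 0; -0.4 0 0 0 0; -0.6 0 0 0 0; -0.9 0 0 0 0; -1.4 0 0 0 0; -2 0 0 0 0",
)

```text
time: 27.6
ee_pos: [410.1, 336.7, 32.2]
eef_rot: [0.79, 0.614, 0.001, 0.0]
force: [1.3, 0.4, 1.0]
finger_gap: 0.003
grasp_force: 0.0
```

>>> play_rows(
  motion="-2 0 0 0 0; -4 0 0 0 0; -4 0 0 0 0; -4 0 -2 0 0; -4 0 -4 0 0; -4 0 -6 0 0; -4 0 -6 0 0; -4 0 -6 0 0",
)

```text
time: 28.4
ee_pos: [400.2, 298.3, 92.2]
eef_rot: [0.79, 0.614, 0.001, 0.0]
force: [0.1, -0.0, -0.2]
finger_gap: -0.004
grasp_force: 0.0
```

```bash
python3 - <<'E'
from h import *
import pickle
st()
w=get_image("wrist");save(w,"w6.png");pickle.dump(w,open("w6.pkl","wb"))
E
```

```text
t 28.4 tcp_jig_x -92.4 z 92.2 F along -0.0 lat 0.1 fz -0.22
```

View pics/w6.png

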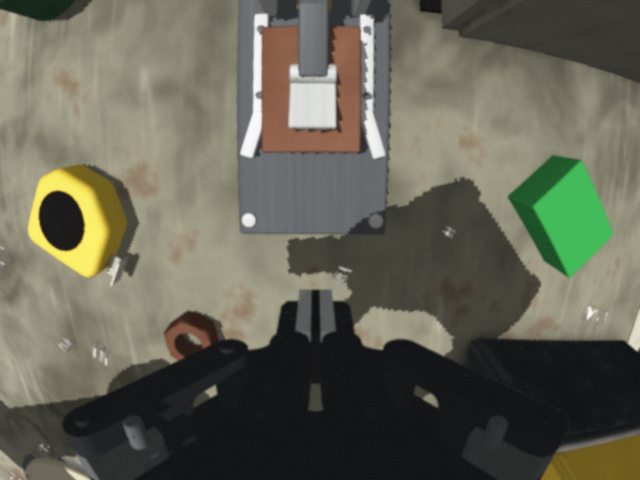

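The wrist view shows the block straight between the strips, with its top at (262-362, 27-152). The shoe is on it at (313,97), and the fingers are clear. I check the rear edge numerically before handing in.

```bash
python3 - <<'E'
from h import *
import pickle
w=pickle.load(open("w6.pkl","rb"));a=np.array([.247,.969]);n=np.array([.969,-.247])
g=lambda u,v,z:np.array([(wcast(w,u,v,z)[:2]-[409.4,335.1])@a-54.5,(wcast(w,u,v,z)[:2]-[409.4,335.1])@n]).round(1)
for k,p in dict(rearL=(263,152,48),rearR=(361,152,48),frontL=(263,27,48),frontR=(361,27,48),bedL=(240,233,12),bedR=(386,233,12),flL=(247,157,20),flR=(379,157,20)).items():print(k,g(*p))
E
```

```text
rearL [-27.9 -25.6]
rearR [-28.   23.6]
frontL [ 37.  -25.5]
frontR [36.8 23.4]
bedL [-80.2 -46.8]
bedR [-80.1  45.3]
flL [-32. -39.]
flR [-32.1  37.7]
```

```bash
python3 -c "
from station import sign_off
print(sign_off())"
```

```text
the job is handed in; nothing more can be done
None
```

The job is handed in: the block is flat in the jig under the finger with the pin pressed in an estimated 2 mm, judged by feel and by the last wrist picture; the arm is clear and the bolt and nut were not touched, but `sign_off` gave no verdict.

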